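# Press a tool handle's rivet home in the bench locking clamp

### The job

Lay the wooden tool handle with the proud brass rivet in the locking clamp's bed, rivet end first and rivet up, slide it home until it presses lightly against the yellow stop screw, whose setting differs each time, and hold it pressed there for a moment before you let go. Then press the clamp's blue handle down over centre until it locks and squeezes the rivet home (never push the rivet with the gripper), let go of it, and flick the red release lever down so that the clamp springs open by itself; leave the tool handle lying in the bed. Never force the stop, the blue handle or the lever, and leave the other things on the bench where they are.

Things in the scene. Friction and masses are not known exactly. Their poses are not given: they have to be found in the camera images.
- clamp: bench-mounted locking clamp of dark steel, screwed down; origin on the bench under the jaw's hinge. In its frame the anvil bed, a steel strip 20 mm wide, top 10 mm above the bench, runs along x at y=-80 mm from x=-150 (open end) to +20 mm (stop). Guide rails 35 mm apart, 24 mm high, flank it from x=-20 to +20 mm, with flared lead-ins from x=-35 mm. Blue handle and red lever run along +y
- stop: dark upright plate at the end of the bed that carries the yellow stop screw; origin on the bed at the screw's nominal tip (clamp x=+20, y=-80 mm). The screw, 16 mm across, 13 mm above the bed, points to the clamp's -x; its tip is set anew each time up to 8 mm before or behind the origin and this is not measured: feel for it. 4 to 10 N is right; over 15 N would damage it
- seat (a point): point in the clamp's bed where the middle of the tool handle lies when it is home, if the stop screw stands at its nominal setting (really up to 8 mm before or behind); x axis along the bed towards the stop, z up
- entry (a point): point on the bed line 50 mm before the seat: a tool handle whose middle is laid here, level with its x axis along the bed, rests on the bed with its rivet end in the lead-ins, short of the rails and of the stop
- blank_mid (a point): middle (half-way up) of the loose tool handle: a wooden bar 140 mm long (x), 32 wide (y), 24 high, with a flat steel tang sticking out 42 mm at its -x end and a brass rivet 13 mm across standing 6 mm out of its top, 50 mm towards +x from the middle. About 0.16 kg, lying rivet up. Grip it across its width about 40 mm towards the tang, so that the gripper clears jaw and rails
- rivet (a joint): how far the rivet has been pressed in: 0 = proud by 6 mm, 0.005 m = home (1 mm of dome left). It needs about 10 N and does not come back
- handle (a joint): angle of the blue handle: 0 = open, sloping 0.9 rad up from level towards the clamp's +y; grows as it is pressed down; dead centre 0.77; 0.90 = level, locked on its stop. A spring resists with up to about 17 N at the grip, most in the first half; past dead centre it pulls the handle to the locked position and keeps it there; let go earlier, it springs open
- handle_pivot (a point): hinge axis of the clamp handle (parallel to the clamp's x), 75 mm above the bench, 30 mm along the clamp's +y from its origin; axes as the clamp's
- handle_grip (a point): point on the middle of the upper face of the blue handle, 115 mm out from the pivot and 8 mm above the handle's centre line; the handle is 22 mm wide and ends 140 mm from the pivot. It moves with the handle; press here with shut fingers, following the arc about the pivot
- release (a joint): angle of the red release lever: 0 = at rest (a spring returns it), 0.48 rad = fully down. With the clamp locked its far end meets the handle at about 0.05 rad and has lifted it over dead centre at about 0.3 to 0.4 rad, when the handle springs up; needs about 6 N at the tab
- release_tab (a point): middle of the top of the red thumb tab of the release lever, 34 x 36 mm, about 62 mm above the bench, 245 mm along the clamp's +y from its origin, 75 mm beyond the end of the locked handle. Pressed down it sinks up to 38 mm, on a lever arm of 80 mm whose hinge lies towards the clamp. More than 40 N would bend it
- red_lever: the red release lever; origin on its hinge axis, 50 mm above the bench
- handle_bar: the blue clamp handle; origin at its pivot. More than 40 N on it would bend it
- blank: the loose tool handle, rivet included; origin at the middle of its underside
- rivet_head: the brass rivet; moves with the tool handle
- jaw: steel jaw with a brass pad underneath, its head 36 mm wide in the clamp's x; origin on its hinge, 60 mm above the bench. Its pad hangs over the clamp's x=0, y=-80 mm, open about 52 mm above the bench. Jaw and the two side cheeks (clamp x -21 to +21, y -15 to +55 mm) reach up to 95 mm above the bench. It closes as the blue handle is pressed down
- finished_mid (a point): bystander: a finished tool handle of the same size whose rivet is already flush; leave alone
- hammer: bystander: hammer lying on the bench
- rivet_tin: bystander: small aluminium cup
- whetstone: bystander: terracotta-coloured whetstone 150 x 50 mm
- spanner: bystander: spanner
- padlock: bystander: brass padlock
Not all that is in view belongs to the job. What is shaped like the blank but turquoise or white is not meant.

How it is judged:
By the outcome, as a careful person would: the job done as asked, in the order asked, and still so for the second after the job is handed in, with the robot touching nothing.
It also fails if it takes over 67 s, if anything falls off the work surface, if the arm or the gripper's body presses on something with over 40 N, if the wrist force passes 120 N, or if a joint passes its speed limit or range.

### The arm

A 6-joint arm with a two-finger parallel gripper is mounted at the origin on the work surface. World frame = base frame: x ahead of the robot, y to its left, z up, the work surface at z = 0. Lengths are in mm, angles in degrees, forces in N, time in s.
With the tool pointing down it reaches from about 350 to 925 mm from the base axis. Payload 6.4 kg.
Tool frame: the origin (TCP) lies midway between the tips of the shut fingers; the grasp point (between the pads) lies arm.hold_point_z behind it (arm.hold_point_z is the distance from the TCP to the grasp point, in mm); z points along the fingers, y is the direction in which the jaws open and shut (so a half turn about z gives the same grasp; the last joint's range is limited). The gripper opens to 85 mm and grips with 20 to 120 N. Pads are 22 mm wide; open, the fingers measure 114 mm over their backs; the gripper's body (76 mm by 85 mm) begins 54 mm behind the grasp point. The pads swing forward as they close: fully open they stand 13 mm farther back than shut.
Start: joints at [59.639, 14.043, 89.255, -0, 76.702, -9.975], TCP at [226.419, 609.302, 231.29] pointing down, gripper open.
Joint ranges: [-179.41, 179.41], [-58.25, 129.5], [7.25, 145.43], [-54.29, 234.29], [11.92, 165.04], [-157.13, 157.13]. Speed limits (degrees/s): [147.25, 147.25, 180, 180, 180, 180].

### API

Orientations are given as [roll, pitch, yaw] about the fixed x, y, z axes, in that order (R = Rz(yaw) Ry(pitch) Rx(roll)).
In Python, from cell import arm gives the robot as it stands.
- The arm moves only by the tool step_arm, never from a script. Its argument "plan" is a list of rows, each an object of numbers: "claw": the closure, from 0 (fully open) to 1 (shut); "x", "y", "z": the shift along the tool's x, y, z in mm; "rx", "ry", "rz": the turn, a rotation vector about the tool's x, y, z in degrees. A call has 1 to 8 rows; each row is the pose to reach, as a shift and turn from the pose commanded when the call began, along the tool's axes at that moment; what a row does not reach only later rows make up. A row lasts 1/12 s, in which the tool goes at most 41.7 mm and 7.16 degrees, less where a joint would pass 70% of its speed; a pose out of reach is approached as far as the arm can. A call with a gripper value outside its range is refused whole. The fingers move at their own pace and stop on an object; the grip force is fixed at half the most. Time passes only in rows, so rows that repeat a pose let the fingers close. It gives the time, the measured TCP pose, the force and the opening at its end, in the units of the state.
- arm.sense(): the state, without advancing time (a new reading comes with each control period).
- arm.snapshot(name): name is "scene" or "top" or "wrist"; returns a dict with "img" (420x560x3 uint8, blue, green, red), "fx", "fy", "cx", "cy" (pixels), "R" (3x3) and "t" (3): a world point X has camera coordinates R X + t. Camera axes: x right, y down, z forward; pixel columns grow to the right and rows downward; lengths in mm; the calibration is good to about 2 mm. A picture is of the moment at which its call begins. There is no depth.
- arm.job_done(): hands the job in, once; it reports no verdict.
The state is a dict: "clock": time; "qpos": joint angles; "joint_velocities": joint speeds; "joint_torque": joint torques, N m; "position": TCP position; "orientation": TCP orientation; "ft_force": force on the tool from outside, world axes, zero at the start; "torque": the same for the moment, N m; "opening": opening from 0.0 (shut) to 1.0 (fully open).
Only numpy, scipy, OpenCV 4.12 (cv2) and the standard library are available. Lean on these libraries where they do the work, as an engineer would, in place of code of your own. Each camera call takes 0.05 s, during which the arm holds its last target. There are 200 camera calls.

## Working session

There is one attempt and no reset: what is moved stays moved. The work goes in short steps, Python scripts to look and compute and a tool call to move; the robot and the scene stay as the last step left them, time stands still between calls to the robot, and variables do not carry over. Pictures are saved under pics/ and viewed, about 8 in all and at most 12, crops included, and the job is handed in when it is done.

Besides the shell and the picture viewer there is one more tool, called after ">>>" as name([rows], argument=value, ...), one row to a line, values as JSON. step_arm: Moves the arm, as the interface text tells. Its arguments: {"type":"object","properties":{"plan":{"type":"array","items":{"type":"object","properties":{"claw":{"type":"number"},"x":{"type":"number"},"y":{"type":"number"},"z":{"type":"number"},"rx":{"type":"number"},"ry":{"type":"number"},"rz":{"type":"number"}}}}},"required":["plan"]}

```bash
ls; mkdir -p pics; cat > h.py <<'E'
import numpy as np, cv2
from cell import arm
def snap(n,f):
    s=arm.snapshot(n); cv2.imwrite('pics/'+f,s['img']); np.savez('pics/'+f+'.npz',**{k:np.array(v) for k,v in s.items()}); return s
def load(f): return dict(np.load('pics/'+f+'.npz'))
def ray(s,u,v):
    R=np.array(s['R']);t=np.array(s['t']); o=-R.T@t
    d=R.T@np.array([(u-s['cx'])/s['fx'],(v-s['cy'])/s['fy'],1.]); return o,d/np.linalg.norm(d)
def onz(s,u,v,z):
    o,d=ray(s,u,v); return o+d*(z-o[2])/d[2]
def proj(s,X):
    c=np.array(s['R'])@np.array(X,float)+np.array(s['t']); return s['fx']*c[0]/c[2]+s['cx'],s['fy']*c[1]/c[2]+s['cy']
E
python3 - <<'E'
from h import *
print(arm.hold_point_z, arm.sense())
a=snap('scene','a.png');b=snap('top','b.png')
for s in(a,b): print(-np.array(s['R']).T@np.array(s['t']),s['fx'])
E
```

```text
pics
18.700000000000003 {'clock': 0.0, 'qpos': array([ 5.96387701e+01,  1.40825749e+01,  8.93274626e+01,  4.21730262e-04,
        7.67023537e+01, -9.97526390e+00]), 'joint_velocities': array([ 0.11444609, -0.00969807,  0.03601341, -0.08883636,  0.08339237,
       -0.1151268 ]), 'joint_torque': array([ 9.27567598e-04, -4.29520547e+01, -3.26123643e+01, -1.37804423e-04,
        5.40228197e-03, -9.52671030e-06]), 'position': array([226.11957884, 608.78508553, 230.17363082]), 'orientation': array([-1.79889379e+02, -1.98727686e-02,  1.59613917e+02]), 'ft_force': array([ 0.02507625, -0.94158753, -0.05491696]), 'torque': array([-0.01354237, -0.03345012,  0.00977923]), 'opening': 1.0014339380534074}
[1479.34789904   -7.39256946  786.21336268] 408.87302440088683
[ 244.30477069  -37.49195961 1514.66976227] 445.68573720026586
```

View pics/a.png

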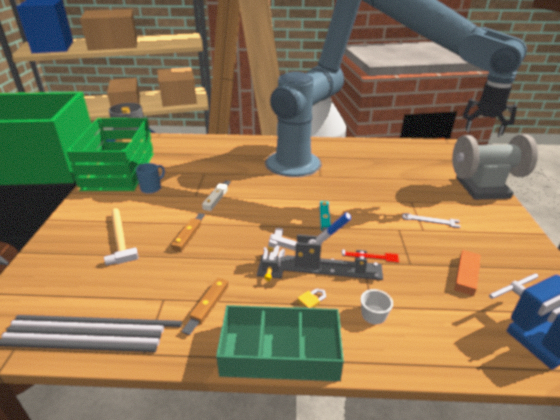

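View pics/b.png

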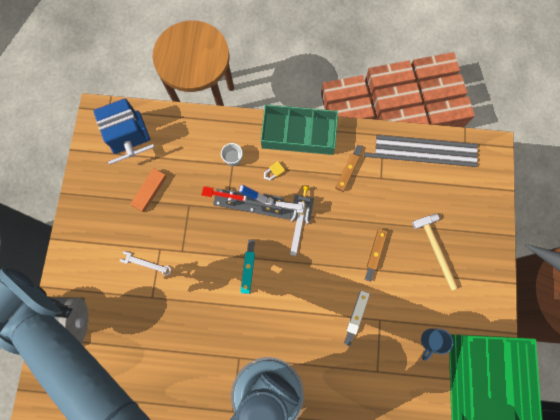

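```bash
python3 - <<'E'
from h import *
a=load('a.png');b=load('b.png')
def c(s,u,v,w,h,k): return cv2.resize(s['img'][v-h:v+h,u-w:u+w],None,fx=k,fy=k,interpolation=cv2.INTER_CUBIC)
r1=np.hstack([c(a,187,222,40,45,5),c(a,208,305,40,45,5)])
r2=np.hstack([c(b,378,252,40,30,5),c(b,349,168,40,30,5)])
img=np.vstack([r1,r2]);print(img.shape)
cv2.imwrite('pics/c.png',cv2.resize(img,None,fx=.8,fy=.8))
cv2.imwrite('pics/d.png',c(b,265,210,75,55,5))
for n,s in(('a',a),('b',b)):
    pass
print('A',onz(b,378,252,12),'B',onz(b,349,168,12))
E
```

```text
(750, 800, 3)
A [ 491.20697093 -328.2254459    12.        ] B [ 781.22669169 -210.2624925    12.        ]
```

View pics/c.png

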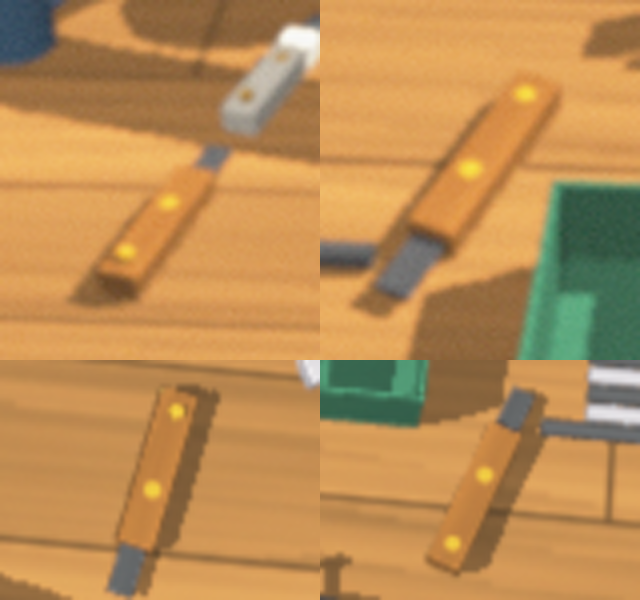

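View pics/d.png

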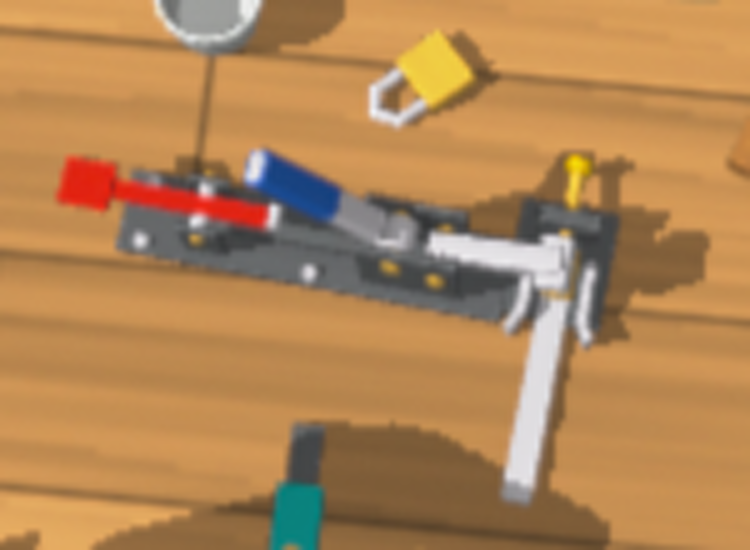

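Two wood candidates: A at top pixel (378,252) and B at (349,168). I can't tell proud from flush at this range, so the wrist camera will have to decide it. The turquoise (247,270) and white (357,318) bars are decoys. In the clamp crop, the bed runs from (293,253) to the jaw at (301,207), with the yellow screw beyond it.

```bash
cat >> h.py <<'E'
from scipy.spatial.transform import Rotation as Ro
def to(p,yaw=None):
    s=arm.sense(); R=Ro.from_euler('xyz',s['orientation'],degrees=True)
    d=R.inv().apply(np.array(p)-s['position'])
    T=R if yaw is None else Ro.from_euler('xyz',[180,0,yaw],degrees=True)
    print('shift',d.round(1),'rot',(R.inv()*T).as_rotvec(degrees=True).round(2),'from',s['position'].round(1),s['orientation'].round(2))
E
python3 - <<'E'
from h import *
b=load('b.png')
P=lambda x,y,z:onz(b,190+x/5,155+y/5,z)
e0=P(517,497,10);scr=P(577,165,23);tab=P(88,183,62)
e1=P(556,300,10)
print('bedend',e0,'bed2',e1,'screwhead',scr,'tab',tab)
ax=(e1-e0)[:2];print(np.degrees(np.arctan2(ax[1],ax[0])))
v=(tab-e0)[:2];print('tab-bedend expect (150,325) len',np.linalg.norm(v),np.hypot(150,325), 'yaw',np.degrees(np.arctan2(v[1],v[0])-np.arctan2(325,150)))
for p,q in [((383,229),(372.5,269)),]:
    A,B=onz(b,*p,24),onz(b,*q,24);d=A-B;print('A',A,B,np.linalg.norm(d),np.degrees(np.arctan2(d[1],d[0])))
to([480,150,330],165)
E
```

```text
bedend [455.36990053 -42.85177801  10.        ] bed2 [594.7187841  -56.87658181  10.        ] screwhead [689.25436021 -62.59674003  23.        ] tab [632.62071998 266.28231234  62.        ]
-5.747195086452941
tab-bedend expect (150,325) len 356.34497164211894 357.94552658190884 yaw -5.053888683830728
A [ 569.87874018 -338.81489831   24.        ] [ 430.24017399 -310.54537411   24.        ] 142.4713836765774 -11.444724658450449
shift [-397.8 -341.9  -99.3] rot [-0.1  -0.02 -5.38] from [226.1 608.9 230.3] [-1.7990e+02 -2.0000e-02  1.5962e+02]
```

>>> step_arm([
  {"x": -398,"y": -342,"z": -100,"claw": 0},
  {"x": -398,"y": -342,"z": -100,"claw": 0},
  {"x": -398,"y": -342,"z": -100,"claw": 0},
  {"x": -398,"y": -342,"z": -100,"claw": 0},
  {"x": -398,"y": -342,"z": -100,"claw": 0},
  {"x": -398,"y": -342,"z": -100,"claw": 0},
  {"x": -398,"y": -342,"z": -100,"claw": 0},
  {"x": -398,"y": -342,"z": -100,"claw": 0},
])

```text
$.plan[0]: bad value
```

```bash
python3 - <<'E'
from h import *
to([470,-280,280],168)
E
```

```text
shift [-538.1 -748.4  -48.6] rot [-0.1  -0.02 -8.38] from [226.1 608.9 230.3] [-1.7990e+02 -2.0000e-02  1.5962e+02]
```

>>> step_arm([
  {"x": -398,"y": -342,"z": -100,"rx": 0,"ry": 0,"rz": 0,"claw": 0},
  {"x": -398,"y": -342,"z": -100,"rx": 0,"ry": 0,"rz": 0,"claw": 0},
  {"x": -398,"y": -342,"z": -100,"rx": 0,"ry": 0,"rz": 0,"claw": 0},
  {"x": -398,"y": -342,"z": -100,"rx": 0,"ry": 0,"rz": 0,"claw": 0},
  {"x": -398,"y": -342,"z": -100,"rx": 0,"ry": 0,"rz": 0,"claw": 0},
  {"x": -398,"y": -342,"z": -100,"rx": 0,"ry": 0,"rz": 0,"claw": 0},
  {"x": -398,"y": -342,"z": -100,"rx": 0,"ry": 0,"rz": 0,"claw": 0},
  {"x": -398,"y": -342,"z": -100,"rx": 0,"ry": 0,"rz": 0,"claw": 0},
])

```text
clock: 0.77
position: [385.1, 320.9, 293.7]
orientation: [-180.0, -0.0, 159.6]
ft_force: [0.5, 0.2, 0.3]
opening: 0.999
```

```bash
python3 - <<'E'
from h import *
to([470,-280,280],168)
E
```

```text
shift [-288.7 -533.8   13.8] rot [-0.02 -0.02 -8.36] from [385.1 320.9 293.7] [-1.7998e+02 -2.0000e-02  1.5964e+02]
```

>>> step_arm([
  {"x": -289,"y": -534,"z": 14,"rx": 0,"ry": 0,"rz": -8,"claw": 0},
  {"x": -289,"y": -534,"z": 14,"rx": 0,"ry": 0,"rz": -8,"claw": 0},
  {"x": -289,"y": -534,"z": 14,"rx": 0,"ry": 0,"rz": -8,"claw": 0},
  {"x": -289,"y": -534,"z": 14,"rx": 0,"ry": 0,"rz": -8,"claw": 0},
  {"x": -289,"y": -534,"z": 14,"rx": 0,"ry": 0,"rz": -8,"claw": 0},
  {"x": -289,"y": -534,"z": 14,"rx": 0,"ry": 0,"rz": -8,"claw": 0},
  {"x": -289,"y": -534,"z": 14,"rx": 0,"ry": 0,"rz": -8,"claw": 0},
  {"x": -289,"y": -534,"z": 14,"rx": 0,"ry": 0,"rz": -8,"claw": 0},
])

```text
clock: 1.43
position: [430.4, -4.2, 285.9]
orientation: [180.0, 0.0, 167.6]
ft_force: [0.8, -0.2, 0.5]
opening: 1.0
```

```bash
python3 - <<'E'
from h import *
s=snap('wrist','w0.png'); t=arm.sense(); o=-s['R'].T@s['t']; print(t['position'],o, s['R'][2],s['R'][0],s['fx'])
to([470,-280,280],168)
E
```

```text
[431.23473165 -10.70906373 285.73718425] [357.81176693  11.40314927 428.76811189] [ 0.28517835 -0.06317008 -0.95639053] [ 2.14803241e-01  9.76657237e-01 -4.58271332e-04] 315.4682986257785
shift [ -97.7 -253.9    6.9] rot [-0.25  0.04 -0.84] from [431.2 -10.7 285.7] [-1.7975e+02  4.0000e-02  1.6716e+02]
```

>>> step_arm([
  {"x": -98,"y": -254,"z": 7,"rx": 0,"ry": 0,"rz": 0,"claw": 0},
  {"x": -98,"y": -254,"z": 7,"rx": 0,"ry": 0,"rz": 0,"claw": 0},
  {"x": -98,"y": -254,"z": 7,"rx": 0,"ry": 0,"rz": 0,"claw": 0},
  {"x": -98,"y": -254,"z": 7,"rx": 0,"ry": 0,"rz": 0,"claw": 0},
  {"x": -98,"y": -254,"z": 7,"rx": 0,"ry": 0,"rz": 0,"claw": 0},
  {"x": -98,"y": -254,"z": 7,"rx": 0,"ry": 0,"rz": 0,"claw": 0},
  {"x": -98,"y": -254,"z": 7,"rx": 0,"ry": 0,"rz": 0,"claw": 0},
  {"x": -98,"y": -254,"z": 7,"rx": 0,"ry": 0,"rz": 0,"claw": 0},
])

```text
clock: 2.15
position: [471.7, -275.2, 278.1]
orientation: [-180.0, -0.1, 167.3]
ft_force: [-0.2, -0.3, 0.4]
opening: 1.005
```

```bash
python3 - <<'E'
from h import *
s=snap('wrist','w1.png'); print(arm.sense()['position'])
for X in ([491,-328,24],[781,-210,24]): print(proj(s,X))
E
```

```text
[ 471.68798352 -272.9840302   278.2197712 ]
(np.float64(244.10844901587467), np.float64(196.30726837762273))
(np.float64(365.9147918472704), np.float64(358.1877084406642))
```

View pics/w1.png

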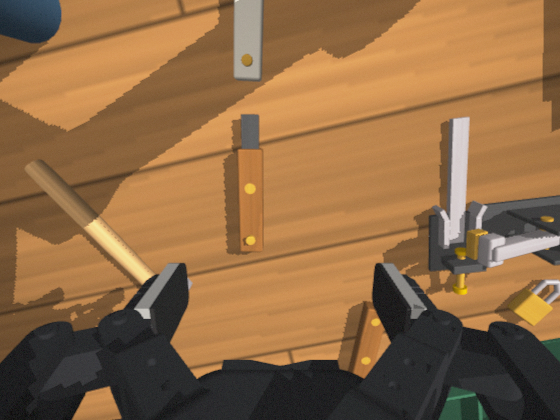

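>>> step_arm([
  {"x": -160,"y": 80,"z": 80,"rx": 0,"ry": 0,"rz": 0,"claw": 0},
  {"x": -160,"y": 80,"z": 80,"rx": 0,"ry": 0,"rz": 0,"claw": 0},
  {"x": -160,"y": 80,"z": 80,"rx": 0,"ry": 0,"rz": 0,"claw": 0},
  {"x": -160,"y": 80,"z": 80,"rx": 0,"ry": 0,"rz": 0,"claw": 0},
  {"x": -160,"y": 80,"z": 80,"rx": 0,"ry": 0,"rz": 0,"claw": 0},
  {"x": -160,"y": 80,"z": 80,"rx": 0,"ry": 0,"rz": 0,"claw": 0},
])

```text
clock: 2.7
position: [647.1, -223.0, 194.4]
orientation: [179.8, -0.3, 167.9]
ft_force: [0.1, 0.7, -1.1]
opening: 0.999
```

```bash
python3 - <<'E'
from h import *
s=snap('wrist','w2.png'); print(arm.sense()['position'])
w=load('w1.png')
a=[int(round(v)) for v in proj(s,[491,-328,24])];b=[int(round(v)) for v in proj(s,[781,-210,24])];print(a,b)
c=lambda im,u,v:cv2.resize(cv2.copyMakeBorder(im,60,60,60,60,0)[v:v+120,u:u+120],(390,390),interpolation=cv2.INTER_CUBIC)
cv2.imwrite('pics/e.png',np.hstack([c(w['img'],251,200),c(s['img'],b[0],b[1])]))
E
```

```text
[ 645.90234285 -224.24345159  196.12308272]
[129, 48] [316, 299]
```

View pics/e.png

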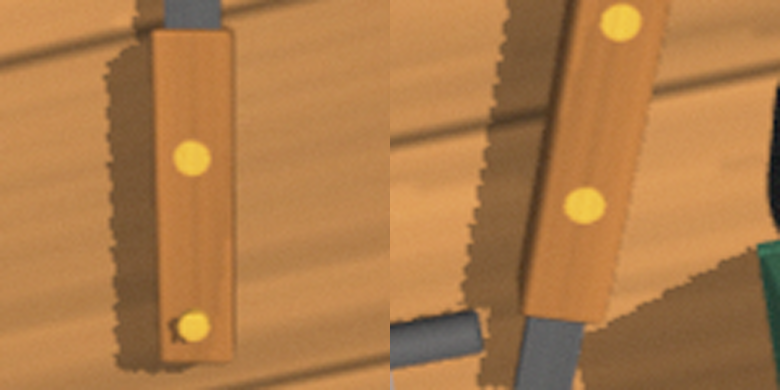

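The left crop (A) has an end rivet that casts its own shadow beside its head, so it stands proud. Both visible rivets on B are flush, with no shadow. A is the blank.

```bash
python3 - <<'E'
from h import *
w=load('w1.png'); b=load('b.png')
P=lambda x,y,z:onz(w,191+x*120/390,140+y*120/390,z)
r=P(194,327,30);m=P(192,158,24.5);c=[P(153,31,24),P(231,31,24),P(163,361,24),P(235,360,24)]
t=(c[0]+c[1])/2;f=(c[2]+c[3])/2;d=f-t
print('rivet',r,'mid',m,'ends',t,f,np.linalg.norm(d),'width',np.linalg.norm(c[0]-c[1]),np.linalg.norm(c[2]-c[3]))
ang=np.degrees(np.arctan2(d[1],d[0]));u=d/np.linalg.norm(d);print(ang,'mid by ends',(t+f)/2,'mid by rivet',r-50*u)
q=r-m;print('riv line',np.degrees(np.arctan2(q[1],q[0])))
# top-camera check
print(onz(b,338+177/4,222+51/4,30))
mid=((t+f)/2+(r-50*u))/2; g=mid-40*u; print('grasp',g)
to([g[0],g[1],150],ang+180)
# clamp from w1
print('bed tip',onz(w,460,118,10),'bed at rail',onz(w,455,228,10))
E
```

```text
rivet [ 550.83834564 -333.77431143   30.        ] mid [ 482.64640335 -317.82466284   24.5       ] ends [ 434.35692708 -305.60888142   24.        ] [ 568.41654798 -336.60876193   24.        ] 137.59714585645577 width 29.88652237034558 30.410947078350492
-13.020196561344617 mid by ends [ 501.38673753 -321.10882168   24.        ] mid by rivet [ 502.12381015 -322.50958632   30.        ]
riv line -13.16445377728347
[ 548.47673218 -336.04592125   30.        ]
grasp [ 462.78364545 -312.7974239    27.        ]
shift [ 160.1 -125.2   46.7] rot [ 0.1  -0.28  0.86] from [ 645.9 -224.2  196.1] [179.9   -0.28 167.84]
bed tip [455.34989119 -41.06700898  10.        ] bed at rail [602.37324929 -56.29532034  10.        ]
```

>>> step_arm([
  {"x": 160,"y": -125,"z": 70,"rx": 0,"ry": 0,"rz": 0.9,"claw": 0},
  {"x": 160,"y": -125,"z": 70,"rx": 0,"ry": 0,"rz": 0.9,"claw": 0},
  {"x": 160,"y": -125,"z": 70,"rx": 0,"ry": 0,"rz": 0.9,"claw": 0},
  {"x": 160,"y": -125,"z": 70,"rx": 0,"ry": 0,"rz": 0.9,"claw": 0},
  {"x": 160,"y": -125,"z": 70,"rx": 0,"ry": 0,"rz": 0.9,"claw": 0},
  {"x": 160,"y": -125,"z": 70,"rx": 0,"ry": 0,"rz": 0.9,"claw": 0},
  {"x": 160,"y": -125,"z": 70,"rx": 0,"ry": 0,"rz": 0.9,"claw": 0},
])

```text
clock: 3.33
position: [459.8, -315.1, 128.8]
orientation: [180.0, -0.1, 166.5]
ft_force: [-0.1, 0.1, -0.1]
opening: 0.994
```

```bash
python3 - <<'E'
from h import *
s=snap('wrist','w3.png')
hsv=cv2.cvtColor(s['img'],cv2.COLOR_BGR2HSV); 
m=cv2.inRange(hsv,(22,150,150),(32,255,255)); n,l,st,ce=cv2.connectedComponentsWithStats(m)
for i in range(1,n):
    if st[i,4]>40: print(st[i],ce[i].round(1),onz(s,*ce[i],24.5).round(1),onz(s,*ce[i],30).round(1))
to([462.5,-313,0],167)
E
```

```text
[276 226  15  14 169] [283.  232.4] [ 481.9 -318.2   24.5] [ 479.8 -317.8   30. ]
[277 303  13  11 106] [283.4 308. ] [ 553.3 -334.8   24.5] [ 549.6 -334.    30. ]
shift [-1.0e-01  2.4e+00  1.3e+02] rot [-0.01  0.05 -0.39] from [ 461.7 -315.3  130. ] [-1.7999e+02  5.0000e-02  1.6661e+02]
```

>>> step_arm([
  {"x": 0,"y": 2,"z": 40,"rx": 0,"ry": 0,"rz": -0.4,"claw": 0},
  {"x": 0,"y": 2,"z": 80,"rx": 0,"ry": 0,"rz": -0.4,"claw": 0},
  {"x": 0,"y": 2,"z": 110,"rx": 0,"ry": 0,"rz": -0.4,"claw": 0},
  {"x": 0,"y": 2,"z": 128,"rx": 0,"ry": 0,"rz": -0.4,"claw": 0},
  {"x": 0,"y": 2,"z": 128,"rx": 0,"ry": 0,"rz": -0.4,"claw": 0.3},
  {"x": 0,"y": 2,"z": 128,"rx": 0,"ry": 0,"rz": -0.4,"claw": 0.6},
  {"x": 0,"y": 2,"z": 128,"rx": 0,"ry": 0,"rz": -0.4,"claw": 1},
  {"x": 0,"y": 2,"z": 128,"rx": 0,"ry": 0,"rz": -0.4,"claw": 1},
])

```text
clock: 4.05
position: [464.9, -314.6, 3.7]
orientation: [-179.9, 0.2, 167.2]
ft_force: [0.1, 0.8, -0.0]
opening: 0.446
```

>>> step_arm([
  {"x": 0,"y": 0,"z": 0,"rx": 0,"ry": 0,"rz": 0,"claw": 1},
  {"x": 0,"y": 0,"z": 0,"rx": 0,"ry": 0,"rz": 0,"claw": 1},
  {"x": 0,"y": 0,"z": 0,"rx": 0,"ry": 0,"rz": 0,"claw": 1},
  {"x": 0,"y": 0,"z": 0,"rx": 0,"ry": 0,"rz": 0,"claw": 1},
])

```text
clock: 4.38
position: [464.7, -314.9, 3.8]
orientation: [-179.9, 0.3, 167.1]
ft_force: [0.4, 0.7, 6.3]
opening: 0.358
```

>>> step_arm([
  {"x": 0,"y": 0,"z": -15,"rx": 0,"ry": 0,"rz": 0,"claw": 1},
  {"x": 0,"y": 0,"z": -40,"rx": 0,"ry": 0,"rz": 0,"claw": 1},
  {"x": 0,"y": 0,"z": -70,"rx": 0,"ry": 0,"rz": 0,"claw": 1},
  {"x": 0,"y": 0,"z": -90,"rx": 0,"ry": 0,"rz": 0,"claw": 1},
  {"x": 0,"y": 0,"z": -90,"rx": 0,"ry": 0,"rz": 0,"claw": 1},
])

```text
clock: 4.8
position: [465.6, -316.0, 96.9]
orientation: [-179.7, 0.5, 167.1]
ft_force: [0.9, -0.7, -2.0]
opening: 0.361
```

```bash
python3 - <<'E'
from h import *
to([462,-43,95],174.6)
to([428,-43,95],174.6)
E
```

```text
shift [ 6.430e+01  2.653e+02 -2.000e-01] rot [-0.36  0.48 -7.48] from [ 465.6 -316.    96.9] [-179.68    0.5   167.12]
shift [ 97.5 257.8  -0.4] rot [-0.36  0.48 -7.48] from [ 465.6 -316.    96.9] [-179.68    0.5   167.12]
```

>>> step_arm([
  {"x": 97,"y": 258,"z": 0,"rx": 0,"ry": 0,"rz": -7.5,"claw": 1},
  {"x": 97,"y": 258,"z": 0,"rx": 0,"ry": 0,"rz": -7.5,"claw": 1},
  {"x": 97,"y": 258,"z": 0,"rx": 0,"ry": 0,"rz": -7.5,"claw": 1},
  {"x": 97,"y": 258,"z": 0,"rx": 0,"ry": 0,"rz": -7.5,"claw": 1},
  {"x": 97,"y": 258,"z": 0,"rx": 0,"ry": 0,"rz": -7.5,"claw": 1},
  {"x": 97,"y": 258,"z": 0,"rx": 0,"ry": 0,"rz": -7.5,"claw": 1},
  {"x": 97,"y": 258,"z": 0,"rx": 0,"ry": 0,"rz": -7.5,"claw": 1},
  {"x": 97,"y": 258,"z": 0,"rx": 0,"ry": 0,"rz": -7.5,"claw": 1},
])

```text
clock: 5.47
position: [423.2, -35.9, 89.4]
orientation: [179.9, -0.2, 174.9]
ft_force: [-0.1, -0.4, -2.6]
opening: 0.362
```

```bash
python3 - <<'E'
from h import *
s=snap('wrist','w4.png'); cv2.imwrite('pics/w4v.png',cv2.resize(s['img'],(800,600)))
to([462,-43,95],174.6)
print('tip',proj(s,[455.3,-42,10]),'bed -35',proj(s,[455.3+115*.9956,-42-115*.094,10]))
E
```

```text
shift [-38.   -1.6  -5.2] rot [ 0.03 -0.12  0.25] from [424.3 -38.   89.9] [ 1.7997e+02 -1.2000e-01  1.7485e+02]
tip (np.float64(276.2038028430477), np.float64(256.86709956339104)) bed -35 (np.float64(276.0403830745145), np.float64(376.53848456657045))
```

View pics/w4v.png

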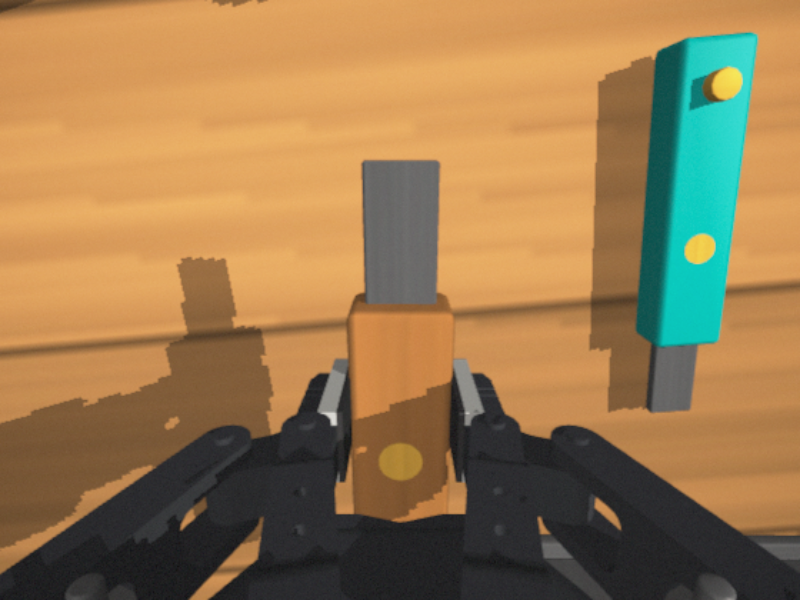

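The blank is held square and centred, with the tang at (400,230) in the viewed picture. It hides the bed, so I'll refine the clamp pose from the earlier w0 view.

```bash
python3 - <<'E'
from h import *
s=load('w0.png'); th=np.radians(-5.4);ex=np.array([np.cos(th),np.sin(th)]);ey=np.array([-ex[1],ex[0]])
o=np.array([455.3,-42])+150*ex+80*ey;print('origin',o)
for n,p in dict(tip=(-150,-80,10),rail=(-20,-80,10),tab=(0,245,62),grip=(0,30,75)).items():
    print(n,proj(s,[*(o+p[0]*ex+p[1]*ey),p[2]]))
x0,y0=100,60
im=s['img'][y0:360,x0:500]; cv2.imwrite('pics/w0v.png',cv2.resize(im,(800,600),interpolation=cv2.INTER_CUBIC))
E
```

```text
origin [612.16295976  23.52871017]
tip (np.float64(257.353607999118), np.float64(193.37433932970498))
rail (np.float64(269.8282185665679), np.float64(277.5079717493593))
tab (np.float64(516.2722513869205), np.float64(284.02134339448367))
grip (np.float64(354.3877907941149), np.float64(307.1339979266949))
```

View pics/w0v.png

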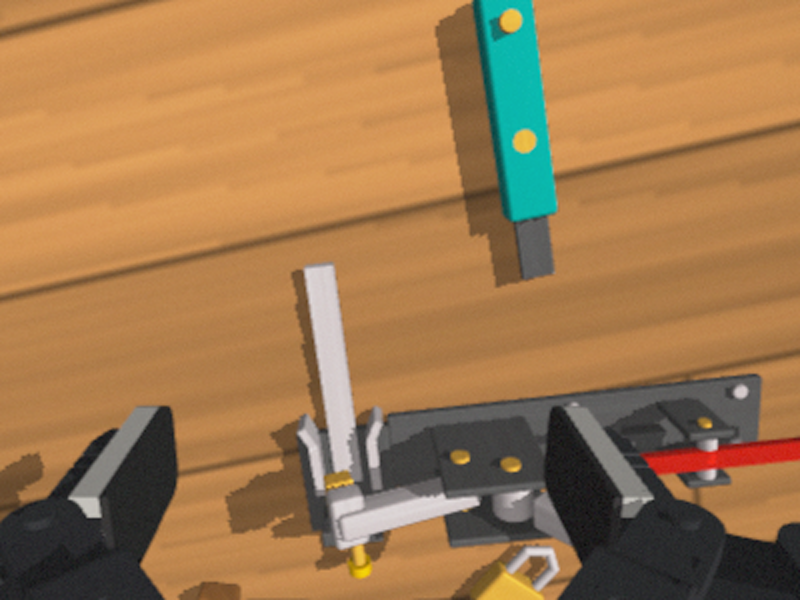

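The w0 view shows the bed from its tip at crop (319,266) to the jaw at (341,460). The rails stand at (310,450) and (375,450).

```bash
python3 - <<'E'
from h import *
s=load('w0.png');w=load('w1.png');b=load('b.png')
Q=lambda x,y,z:onz(s,100+x/2,60+y/2,z)
def fit(im,v0,v1,u0,u1):  # bed centreline by bright low-saturation mask
    h=cv2.cvtColor(im,cv2.COLOR_BGR2HSV);m=(h[...,1]<45)&(h[...,2]>150);out=[]
    for v in range(v0,v1,4):
        u=np.where(m[v,u0:u1])[0]
        if len(u)>4: out.append((u.mean()+u0,v,len(u)))
    return np.array(out)
for n,S,a in(('w0',s,(198,262,240,290)),('w1',w,(122,200,435,480)),('b',b,(222,252,285,306))):
    L=fit(S['img'],*a); P=np.array([onz(S,u,v,10)[:2] for u,v,_ in L]); k=np.polyfit(P[:,0],P[:,1],1)
    print(n,L[:,2],'yaw',np.degrees(np.arctan(k[0])).round(2),'y@455,600',np.polyval(k,[455,600]).round(1))
print('tip',Q(319,266,10),'rail mouth L,R',Q(300,420,24),Q(377,410,24))
to([462,-43,95],174.6)
E
```

```text
w0 [16. 15. 15. 15. 15. 15. 15. 14. 15. 15. 15. 15. 14. 15. 14. 14.] yaw -5.44 y@455,600 [-40.  -53.8]
w1 [16. 16. 16. 16. 16. 16. 16. 16. 16. 16. 15. 15. 15. 16. 16. 16. 15. 15.
 15. 14.] yaw -5.43 y@455,600 [-40.1 -53.9]
b [5. 6. 6. 6. 7. 6. 6. 6.] yaw -5.48 y@455,600 [-40.9 -54.8]
tip [455.41722836 -39.00813872  10.        ] rail mouth L,R [559.36264368 -76.98629868  24.        ] [563.42763976 -21.691361    24.        ]
shift [-38.   -1.6  -5.2] rot [ 0.03 -0.12  0.25] from [424.3 -38.   89.9] [ 1.7997e+02 -1.2000e-01  1.7485e+02]
```

>>> step_arm([
  {"x": -44,"y": 0.5,"z": 0,"rx": 0,"ry": 0,"rz": 0.3,"claw": 1},
  {"x": -44,"y": 0.5,"z": 0,"rx": 0,"ry": 0,"rz": 0.3,"claw": 1},
  {"x": -44,"y": 0.5,"z": 30,"rx": 0,"ry": 0,"rz": 0.3,"claw": 1},
  {"x": -44,"y": 0.5,"z": 50,"rx": 0,"ry": 0,"rz": 0.3,"claw": 1},
  {"x": -44,"y": 0.5,"z": 66,"rx": 0,"ry": 0,"rz": 0.3,"claw": 1},
  {"x": -44,"y": 0.5,"z": 66,"rx": 0,"ry": 0,"rz": 0.3,"claw": 1},
  {"x": -44,"y": 0.5,"z": 66,"rx": 0,"ry": 0,"rz": 0.3,"claw": 1},
])

```text
clock: 6.1
position: [469.1, -44.6, 24.3]
orientation: [180.0, -0.1, 174.2]
ft_force: [0.4, -0.3, -1.4]
opening: 0.357
```

```bash
python3 - <<'E'
from h import *
to([468.2,-41.4,14],174.56)
a=snap('scene','a2.png'); cv2.imwrite('pics/a2v.png',cv2.resize(a['img'][200:310,230:410],(800,489),interpolation=cv2.INTER_CUBIC))
E
```

```text
shift [ 1.2  3.1 10.3] rot [ 0.02 -0.13 -0.31] from [469.1 -44.6  24.3] [ 1.7998e+02 -1.3000e-01  1.7425e+02]
```

View pics/a2v.png

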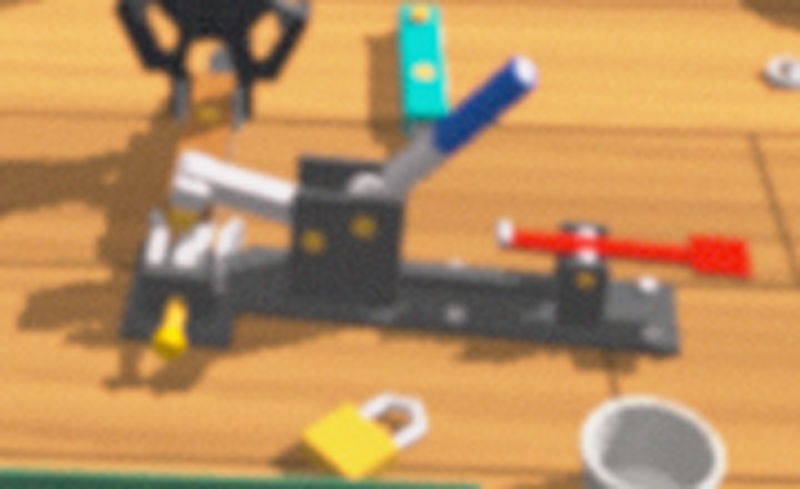

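The blank hangs over the bed line at crop (205,120), short of the jaw. I'll correct by 3 mm and lower it.

>>> step_arm([
  {"x": 1,"y": 3,"z": 0,"rx": 0,"ry": 0,"rz": -0.3,"claw": 1},
  {"x": 1,"y": 3,"z": 3,"rx": 0,"ry": 0,"rz": -0.3,"claw": 1},
  {"x": 1,"y": 3,"z": 6,"rx": 0,"ry": 0,"rz": -0.3,"claw": 1},
  {"x": 1,"y": 3,"z": 8,"rx": 0,"ry": 0,"rz": -0.3,"claw": 1},
  {"x": 1,"y": 3,"z": 9,"rx": 0,"ry": 0,"rz": -0.3,"claw": 1},
  {"x": 1,"y": 3,"z": 9,"rx": 0,"ry": 0,"rz": -0.3,"claw": 1},
])

```text
clock: 6.65
position: [468.9, -40.8, 16.0]
orientation: [180.0, -0.0, 174.6]
ft_force: [0.6, -0.2, -2.0]
opening: 0.362
```

```bash
python3 - <<'E'
from h import *
to([468.2,-41.4,14],174.56);print(arm.sense()['ft_force'])
E
```

```text
shift [ 0.6 -0.7  2. ] rot [ 0.   -0.02  0.06] from [468.9 -40.8  16. ] [ 1.8000e+02 -2.0000e-02  1.7462e+02]
[ 0.64459288 -0.20235121 -2.03643486]
```

>>> step_arm([
  {"x": 0,"y": -0.5,"z": 0.5,"rx": 0,"ry": 0,"rz": 0,"claw": 1},
  {"x": 0,"y": -0.5,"z": 1,"rx": 0,"ry": 0,"rz": 0,"claw": 1},
  {"x": 0,"y": -0.5,"z": 1.5,"rx": 0,"ry": 0,"rz": 0,"claw": 1},
  {"x": 0,"y": -0.5,"z": 1.5,"rx": 0,"ry": 0,"rz": 0,"claw": 1},
])

```text
clock: 6.98
position: [469.0, -41.4, 14.6]
orientation: [180.0, -0.0, 174.6]
ft_force: [-0.2, -0.4, -3.1]
opening: 0.359
```

>>> step_arm([
  {"x": 0,"y": 0,"z": 0.4,"rx": 0,"ry": 0,"rz": 0,"claw": 1},
  {"x": 0,"y": 0,"z": 0.8,"rx": 0,"ry": 0,"rz": 0,"claw": 1},
  {"x": 0,"y": 0,"z": 0.8,"rx": 0,"ry": 0,"rz": 0,"claw": 1},
])

```text
clock: 7.23
position: [469.0, -41.4, 13.9]
orientation: [-180.0, 0.0, 174.6]
ft_force: [-1.4, -0.1, 0.3]
opening: 0.364
```

>>> step_arm([
  {"x": -4,"y": 0,"z": 0,"rx": 0,"ry": 0,"rz": 0,"claw": 1},
  {"x": -8,"y": 0,"z": 0,"rx": 0,"ry": 0,"rz": 0,"claw": 1},
  {"x": -12,"y": 0,"z": 0,"rx": 0,"ry": 0,"rz": 0,"claw": 1},
  {"x": -16,"y": 0,"z": 0,"rx": 0,"ry": 0,"rz": 0,"claw": 1},
  {"x": -20,"y": 0,"z": 0,"rx": 0,"ry": 0,"rz": 0,"claw": 1},
  {"x": -20,"y": 0,"z": 0,"rx": 0,"ry": 0,"rz": 0,"claw": 1},
])

```text
clock: 7.73
position: [490.1, -43.5, 14.1]
orientation: [-180.0, 0.1, 174.6]
ft_force: [0.5, -0.2, -0.4]
opening: 0.359
```

>>> step_arm([
  {"x": -4,"y": 0,"z": 0,"rx": 0,"ry": 0,"rz": 0,"claw": 1},
  {"x": -8,"y": 0,"z": 0,"rx": 0,"ry": 0,"rz": 0,"claw": 1},
  {"x": -12,"y": 0,"z": 0,"rx": 0,"ry": 0,"rz": 0,"claw": 1},
  {"x": -15,"y": 0,"z": 0,"rx": 0,"ry": 0,"rz": 0,"claw": 1},
  {"x": -17,"y": 0,"z": 0,"rx": 0,"ry": 0,"rz": 0,"claw": 1},
  {"x": -17,"y": 0,"z": 0,"rx": 0,"ry": 0,"rz": 0,"claw": 1},
])

```text
clock: 8.23
position: [506.6, -45.0, 13.9]
orientation: [-180.0, 0.1, 174.6]
ft_force: [0.8, 1.3, -1.8]
opening: 0.36
```

>>> step_arm([
  {"x": -0.8,"y": 0,"z": 0,"rx": 0,"ry": 0,"rz": 0,"claw": 1},
  {"x": -1.6,"y": 0,"z": 0,"rx": 0,"ry": 0,"rz": 0,"claw": 1},
  {"x": -2.4,"y": 0,"z": 0,"rx": 0,"ry": 0,"rz": 0,"claw": 1},
  {"x": -2.4,"y": 0,"z": 0,"rx": 0,"ry": 0,"rz": 0,"claw": 1},
])

```text
clock: 8.57
position: [508.3, -45.0, 13.8]
orientation: [180.0, 0.0, 174.6]
ft_force: [-0.8, -0.8, -0.3]
opening: 0.358
```

>>> step_arm([
  {"x": -0.7,"y": 0,"z": 0,"rx": 0,"ry": 0,"rz": 0,"claw": 1},
  {"x": -1.4,"y": 0,"z": 0,"rx": 0,"ry": 0,"rz": 0,"claw": 1},
  {"x": -2,"y": 0,"z": 0,"rx": 0,"ry": 0,"rz": 0,"claw": 1},
  {"x": -2,"y": 0,"z": 0,"rx": 0,"ry": 0,"rz": 0,"claw": 1},
])

```text
clock: 8.9
position: [510.4, -45.3, 13.8]
orientation: [-180.0, 0.0, 174.6]
ft_force: [-1.8, 0.2, 0.4]
opening: 0.361
```

>>> step_arm([
  {"x": -0.5,"y": 0,"z": 0,"rx": 0,"ry": 0,"rz": 0,"claw": 1},
  {"x": -1,"y": 0,"z": 0,"rx": 0,"ry": 0,"rz": 0,"claw": 1},
  {"x": -1.5,"y": 0,"z": 0,"rx": 0,"ry": 0,"rz": 0,"claw": 1},
  {"x": -1.5,"y": 0,"z": 0,"rx": 0,"ry": 0,"rz": 0,"claw": 1},
])

```text
clock: 9.23
position: [511.9, -45.4, 13.8]
orientation: [-180.0, 0.0, 174.6]
ft_force: [-0.1, -0.4, 0.5]
opening: 0.362
```

>>> step_arm([
  {"x": -0.5,"y": 0,"z": 0,"rx": 0,"ry": 0,"rz": 0,"claw": 1},
  {"x": -1,"y": 0,"z": 0,"rx": 0,"ry": 0,"rz": 0,"claw": 1},
  {"x": -1.5,"y": 0,"z": 0,"rx": 0,"ry": 0,"rz": 0,"claw": 1},
  {"x": -1.5,"y": 0,"z": 0,"rx": 0,"ry": 0,"rz": 0,"claw": 1},
])

```text
clock: 9.57
position: [513.4, -45.5, 13.9]
orientation: [-180.0, 0.0, 174.6]
ft_force: [-2.0, 0.3, 0.7]
opening: 0.362
```

>>> step_arm([
  {"x": -0.5,"y": 0,"z": 0,"rx": 0,"ry": 0,"rz": 0,"claw": 1},
  {"x": -1,"y": 0,"z": 0,"rx": 0,"ry": 0,"rz": 0,"claw": 1},
  {"x": -1,"y": 0,"z": 0,"rx": 0,"ry": 0,"rz": 0,"claw": 1},
])

```text
clock: 9.82
position: [514.4, -45.6, 13.9]
orientation: [-180.0, 0.0, 174.6]
ft_force: [-1.1, 0.1, -0.3]
opening: 0.357
```

>>> step_arm([
  {"x": -0.5,"y": 0,"z": 0,"rx": 0,"ry": 0,"rz": 0,"claw": 1},
  {"x": -1,"y": 0,"z": 0,"rx": 0,"ry": 0,"rz": 0,"claw": 1},
  {"x": -1.5,"y": 0,"z": 0,"rx": 0,"ry": 0,"rz": 0,"claw": 1},
  {"x": -1.5,"y": 0,"z": 0,"rx": 0,"ry": 0,"rz": 0,"claw": 1},
])

```text
clock: 10.15
position: [515.9, -45.8, 13.9]
orientation: [-180.0, 0.0, 174.6]
ft_force: [-0.5, 0.7, -0.3]
opening: 0.36
```

>>> step_arm([
  {"x": -0.5,"y": 0,"z": 0,"rx": 0,"ry": 0,"rz": 0,"claw": 1},
  {"x": -1,"y": 0,"z": 0,"rx": 0,"ry": 0,"rz": 0,"claw": 1},
  {"x": -1,"y": 0,"z": 0,"rx": 0,"ry": 0,"rz": 0,"claw": 1},
])

```text
clock: 10.4
position: [516.8, -45.9, 13.9]
orientation: [-180.0, 0.0, 174.6]
ft_force: [-1.7, 0.3, -0.1]
opening: 0.36
```

>>> step_arm([
  {"x": -0.5,"y": 0,"z": 0,"rx": 0,"ry": 0,"rz": 0,"claw": 1},
  {"x": -1,"y": 0,"z": 0,"rx": 0,"ry": 0,"rz": 0,"claw": 1},
  {"x": -1.2,"y": 0,"z": 0,"rx": 0,"ry": 0,"rz": 0,"claw": 1},
  {"x": -1.2,"y": 0,"z": 0,"rx": 0,"ry": 0,"rz": 0,"claw": 1},
])

```text
clock: 10.73
position: [518.0, -46.0, 13.8]
orientation: [-180.0, 0.0, 174.6]
ft_force: [-1.3, -0.3, 1.0]
opening: 0.359
```

>>> step_arm([
  {"x": -0.5,"y": 0,"z": 0,"rx": 0,"ry": 0,"rz": 0,"claw": 1},
  {"x": -1,"y": 0,"z": 0,"rx": 0,"ry": 0,"rz": 0,"claw": 1},
  {"x": -1,"y": 0,"z": 0,"rx": 0,"ry": 0,"rz": 0,"claw": 1},
])

```text
clock: 10.98
position: [519.0, -46.1, 13.9]
orientation: [-180.0, 0.0, 174.6]
ft_force: [-1.3, -0.1, 0.4]
opening: 0.357
```

>>> step_arm([
  {"x": -0.5,"y": 0,"z": 0,"rx": 0,"ry": 0,"rz": 0,"claw": 1},
  {"x": -1,"y": 0,"z": 0,"rx": 0,"ry": 0,"rz": 0,"claw": 1},
  {"x": -1.2,"y": 0,"z": 0,"rx": 0,"ry": 0,"rz": 0,"claw": 1},
  {"x": -1.2,"y": 0,"z": 0,"rx": 0,"ry": 0,"rz": 0,"claw": 1},
])

```text
clock: 11.32
position: [520.2, -46.2, 13.8]
orientation: [-180.0, 0.0, 174.6]
ft_force: [-1.1, 0.1, 0.0]
opening: 0.359
```

>>> step_arm([
  {"x": -0.5,"y": 0,"z": 0,"rx": 0,"ry": 0,"rz": 0,"claw": 1},
  {"x": -1,"y": 0,"z": 0,"rx": 0,"ry": 0,"rz": 0,"claw": 1},
  {"x": -1,"y": 0,"z": 0,"rx": 0,"ry": 0,"rz": 0,"claw": 1},
])

```text
clock: 11.57
position: [521.2, -46.3, 13.9]
orientation: [-180.0, 0.0, 174.6]
ft_force: [-1.7, 0.4, 0.9]
opening: 0.36
```

>>> step_arm([
  {"x": -0.5,"y": 0,"z": 0,"rx": 0,"ry": 0,"rz": 0,"claw": 1},
  {"x": -1,"y": 0,"z": 0,"rx": 0,"ry": 0,"rz": 0,"claw": 1},
  {"x": -1,"y": 0,"z": 0,"rx": 0,"ry": 0,"rz": 0,"claw": 1},
])

```text
clock: 11.82
position: [521.6, -46.3, 13.8]
orientation: [180.0, -0.1, 174.6]
ft_force: [-4.5, -0.1, 4.4]
opening: 0.361
```

>>> step_arm([
  {"x": -0.5,"y": 0,"z": 0,"rx": 0,"ry": 0,"rz": 0,"claw": 1},
  {"x": -1,"y": 0,"z": 0,"rx": 0,"ry": 0,"rz": 0,"claw": 1},
  {"x": -1,"y": 0,"z": 0,"rx": 0,"ry": 0,"rz": 0,"claw": 1},
])

```text
clock: 12.07
position: [521.6, -46.3, 13.8]
orientation: [180.0, -0.2, 174.6]
ft_force: [-9.3, -0.1, 8.5]
opening: 0.362
```

>>> step_arm([
  {"x": 0.4,"y": 0,"z": 0,"rx": 0,"ry": 0,"rz": 0,"claw": 1},
  {"x": 0.4,"y": 0,"z": 0,"rx": 0,"ry": 0,"rz": 0,"claw": 1},
  {"x": 0.4,"y": 0,"z": 0,"rx": 0,"ry": 0,"rz": 0,"claw": 1},
  {"x": 0.4,"y": 0,"z": 0,"rx": 0,"ry": 0,"rz": 0,"claw": 1},
  {"x": 0.4,"y": 0,"z": 0,"rx": 0,"ry": 0,"rz": 0,"claw": 1},
  {"x": 0.4,"y": 0,"z": 0,"rx": 0,"ry": 0,"rz": 0,"claw": 1},
  {"x": 0.4,"y": 0,"z": 0,"rx": 0,"ry": 0,"rz": 0,"claw": 1},
  {"x": 0.4,"y": 0,"z": 0,"rx": 0,"ry": 0,"rz": 0,"claw": 1},
])

```text
clock: 12.73
position: [521.6, -46.3, 13.8]
orientation: [180.0, -0.2, 174.6]
ft_force: [-6.8, 0.9, 6.9]
opening: 0.36
```

Held at 6.8 N for about 0.7 s. I'll hold a little longer, then let go.

>>> step_arm([
  {"x": 0,"y": 0,"z": 0,"rx": 0,"ry": 0,"rz": 0,"claw": 1},
  {"x": 0,"y": 0,"z": 0,"rx": 0,"ry": 0,"rz": 0,"claw": 1},
  {"x": 0,"y": 0,"z": 0,"rx": 0,"ry": 0,"rz": 0,"claw": 1},
  {"x": 0,"y": 0,"z": 0,"rx": 0,"ry": 0,"rz": 0,"claw": 1},
  {"x": 0,"y": 0,"z": 0,"rx": 0,"ry": 0,"rz": 0,"claw": 0.4},
  {"x": 0,"y": 0,"z": 0,"rx": 0,"ry": 0,"rz": 0,"claw": 0.4},
  {"x": 0,"y": 0,"z": 0,"rx": 0,"ry": 0,"rz": 0,"claw": 0.2},
  {"x": 0,"y": 0,"z": 0,"rx": 0,"ry": 0,"rz": 0,"claw": 0.2},
])

```text
clock: 13.4
position: [523.2, -46.5, 14.0]
orientation: [-180.0, 0.1, 174.6]
ft_force: [0.1, 0.4, 0.3]
opening: 0.8
```

>>> step_arm([
  {"x": 0,"y": 0,"z": -10,"rx": 0,"ry": 0,"rz": 0,"claw": 0.2},
  {"x": 0,"y": 0,"z": -40,"rx": 0,"ry": 0,"rz": 0,"claw": 0.2},
  {"x": 0,"y": 0,"z": -75,"rx": 0,"ry": 0,"rz": 0,"claw": 0.2},
  {"x": 0,"y": 0,"z": -115,"rx": 0,"ry": 0,"rz": 0,"claw": 0.2},
  {"x": 0,"y": 0,"z": -155,"rx": 0,"ry": 0,"rz": 0,"claw": 0.5},
  {"x": 0,"y": 0,"z": -195,"rx": 0,"ry": 0,"rz": 0,"claw": 1},
  {"x": 0,"y": 0,"z": -195,"rx": 0,"ry": 0,"rz": 0,"claw": 1},
  {"x": 0,"y": 0,"z": -195,"rx": 0,"ry": 0,"rz": 0,"claw": 1},
])

```text
clock: 14.07
position: [524.6, -46.9, 213.1]
orientation: [-179.9, 0.4, 174.6]
ft_force: [-0.0, 0.7, -0.7]
opening: 0.231
```

```bash
cat >> h.py <<'E'
th=np.radians(-5.44);ex=np.array([np.cos(th),np.sin(th)]);ey=np.array([-ex[1],ex[0]]);O=np.array([612.2,25.2])
def W(x,y,z): return np.array([*(O+x*ex+y*ey),z])
def grip(q,r=115,h=8):  # point on handle upper face, angle q from open
    a=.9-q; return W(0,30+r*np.cos(a)-h*np.sin(a),75+r*np.sin(a)+h*np.cos(a))
E
python3 - <<'E'
from h import *
b=load('b.png');s=snap('wrist','w5.png')
for n,S in(('b',b),('w0',load('w0.png')),('w5',s)):
    h=cv2.cvtColor(S['img'],cv2.COLOR_BGR2HSV)
    for c,lo,hi in(('blue',(105,120,60),(130,255,255)),('red',(0,200,120),(4,255,255))):
        m=cv2.inRange(h,lo,hi); k,l,st,ce=cv2.connectedComponentsWithStats(m)
        print(n,c,[(list(st[i]),ce[i].round(0)) for i in range(1,k) if st[i,4]>60])
    a=.9
    print(' pred handle tip',proj(S,W(0,30+140*np.cos(a),75+140*np.sin(a))),'tab',proj(S,W(0,245,62)),'gripmid',proj(S,grip(0)))
to(grip(0)+[0,0,60],84.56)
cv2.imwrite('pics/w5v.png',cv2.resize(s['img'],(800,600)))
E
```

```text
b blue [([np.int32(94), np.int32(99), np.int32(38), np.int32(22), np.int32(374)], array([111., 109.])), ([np.int32(101), np.int32(111), np.int32(48), np.int32(42), np.int32(1022)], array([125., 133.])), ([np.int32(241), np.int32(186), np.int32(17), np.int32(13), np.int32(122)], array([249., 192.]))]
b red [([np.int32(202), np.int32(187), np.int32(41), np.int32(13), np.int32(185)], array([218., 193.]))]
 pred handle tip (np.float64(240.24182753053606), np.float64(187.35987672113924)) tab (np.float64(206.88828686414996), np.float64(190.72735522610827)) gripmid (np.float64(247.5050799289128), np.float64(189.969488420338))
w0 blue []
w0 red [([np.int32(421), np.int32(271), np.int32(111), np.int32(26), np.int32(1423)], array([487., 286.]))]
 pred handle tip (np.float64(473.32182840759003), np.float64(365.37877802454165)) tab (np.float64(517.56493047561), np.float64(283.91821155344695)) gripmid (np.float64(442.66345537156377), np.float64(356.2921036541502))
w5 blue [([np.int32(458), np.int32(293), np.int32(102), np.int32(74), np.int32(3523)], array([512., 327.]))]
w5 red [([np.int32(474), np.int32(259), np.int32(86), np.int32(14), np.int32(1112)], array([517., 265.]))]
 pred handle tip (np.float64(578.0907556770667), np.float64(355.7561373979595)) tab (np.float64(595.4262023738602), np.float64(267.508959285586)) gripmid (np.float64(528.6082540355129), np.float64(340.27664271498605))
shift [-82.1 175.  -19.6] rot [ 0.1   0.15 90.06] from [523.2 -46.5 210.3] [-1.7997e+02  1.6000e-01  1.7462e+02]
```

View pics/w5v.png

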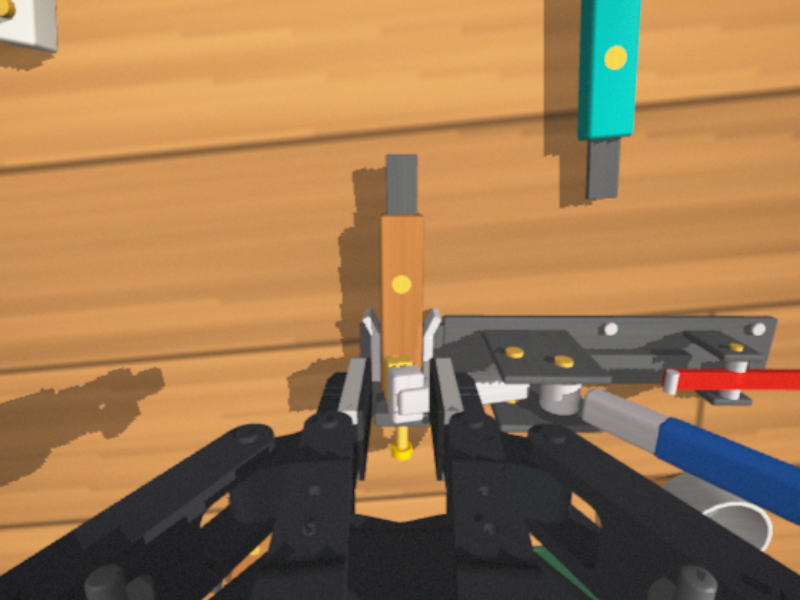

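The blank lies straight between the rails, up to the screw at view pixel (402,400), and the gripper is clear. Next is the blue handle.

```bash
cat >> h.py <<'E'
def pose(q,off=0,tilt=None,r=115):  # tool pose on handle at angle q, off mm above along normal
    a=.9-q; p=grip(q,r)+off*np.array([*(-np.sin(a)*ey),np.cos(a)])
    t=np.degrees(a)*.78 if tilt is None else tilt
    R=Ro.from_rotvec(np.radians(t)*np.array([*ex,0]))*Ro.from_euler('xyz',[180,0,174.56],degrees=True)
    return p,R
def rel(p,R):
    s=arm.sense(); R0=Ro.from_euler('xyz',s['orientation'],degrees=True)
    print((R0.inv().apply(p-s['position'])).round(1),(R0.inv()*R).as_rotvec(degrees=True).round(1),'world',p.round(0))
E
python3 - <<'E'
from h import *
rel(*pose(0,40)); print(arm.sense()['position'])
E
```

```text
[-82.  143.6  15.5] [-40.3   0.1   0.1] world [618.  89. 195.]
[523.15257462 -46.50953002 210.31250146]
```

>>> step_arm([
  {"x": -40,"y": 20,"z": -10,"rx": -6,"ry": 0,"rz": 0,"claw": 1},
  {"x": -75,"y": 40,"z": -10,"rx": -12,"ry": 0,"rz": 0,"claw": 1},
  {"x": -82,"y": 75,"z": -10,"rx": -18,"ry": 0,"rz": 0,"claw": 1},
  {"x": -82,"y": 110,"z": 0,"rx": -24,"ry": 0,"rz": 0,"claw": 1},
  {"x": -82,"y": 135,"z": 10,"rx": -30,"ry": 0,"rz": 0,"claw": 1},
  {"x": -82,"y": 143,"z": 15,"rx": -36,"ry": 0,"rz": 0,"claw": 1},
  {"x": -82,"y": 143,"z": 15,"rx": -40,"ry": 0,"rz": 0,"claw": 1},
  {"x": -82,"y": 143,"z": 15,"rx": -40,"ry": 0,"rz": 0,"claw": 1},
])

```text
clock: 14.78
position: [615.3, 87.9, 189.0]
orientation: [139.9, -0.5, 174.5]
ft_force: [-0.4, -1.3, -1.1]
opening: 0.002
```

```bash
python3 - <<'E'
from h import *
print(arm.sense()['position'],arm.sense()['opening'])
rel(*pose(0,40));rel(*pose(0,10))
for q in(0,.05,.1,.15,.2,.25): rel(*pose(q))
s=snap('wrist','w6.png'); print('grip',proj(s,grip(0)),'tip',proj(s,grip(0,140)))
h=cv2.cvtColor(s['img'],cv2.COLOR_BGR2HSV); m=cv2.inRange(h,(105,120,60),(130,255,255)); 
print(cv2.connectedComponentsWithStats(m)[2][1:],cv2.connectedComponentsWithStats(m)[3][1:])
c=max(cv2.findContours(m,0,2)[0],key=cv2.contourArea);print(cv2.minAreaRect(c))
E
```

```text
[615.32466175  87.90153033 188.98267501] 0.0016050160552643048
[-2.8  4.7 -3.8] [-0.1 -0.4 -0.4] world [618.  89. 195.]
[-2.9 10.7 25.6] [-0.1 -0.4 -0.4] world [620. 112. 176.]
[-3.  12.7 35.4] [-0.1 -0.4 -0.4] world [621. 120. 170.]
[-3.  14.1 41. ] [ 2.2 -0.4 -0.4] world [622. 125. 167.]
[-3.  15.2 46.7] [ 4.4 -0.4 -0.4] world [622. 129. 163.]
[-3.1 16.  52.4] [ 6.6 -0.4 -0.3] world [623. 133. 159.]
[-3.1 16.5 58.1] [ 8.9 -0.4 -0.3] world [623. 137. 155.]
[-3.1 16.8 63.9] [11.1 -0.4 -0.3] world [623. 141. 151.]
grip (np.float64(300.9297867289593), np.float64(243.88689992452544)) tip (np.float64(342.5027448481226), np.float64(246.94127221713455))
[[ 394  196  100   98 5626]
 [ 228  216  115   45 4109]] [[445.06932101 243.5535016 ]
 [285.81650037 236.53102945]]
((444.9092102050781, 240.70858764648438), (97.51667785644531, 88.43092346191406), 16.389541625976562)
```

>>> step_arm([
  {"x": -1,"y": 8,"z": 12,"rx": 0,"ry": 0,"rz": 0,"claw": 1},
  {"x": -1,"y": 11,"z": 24,"rx": 0,"ry": 0,"rz": 0,"claw": 1},
  {"x": -1,"y": 12,"z": 31,"rx": 0,"ry": 0,"rz": 0,"claw": 1},
  {"x": -1,"y": 13,"z": 36,"rx": 0,"ry": 0,"rz": 0,"claw": 1},
  {"x": -1,"y": 14,"z": 39,"rx": 1,"ry": 0,"rz": 0,"claw": 1},
  {"x": -1,"y": 14,"z": 41,"rx": 2,"ry": 0,"rz": 0,"claw": 1},
  {"x": -1,"y": 14,"z": 41,"rx": 2,"ry": 0,"rz": 0,"claw": 1},
])

```text
clock: 15.42
position: [621.9, 125.2, 172.5]
orientation: [142.1, 0.0, 174.8]
ft_force: [-5.8, -7.4, 6.6]
opening: 0.003
```

```bash
python3 - <<'E'
from h import *
s=arm.sense();print(s['position'],s['ft_force'])
for q in(.05,.1,.15,.2,.25,.3,.35,.4,.45): rel(*pose(q))
E
```

```text
[621.86944629 125.22586605 172.49078949] [-5.83597855 -7.37894063  6.56600915]
[ 0.1 -4.   4.2] [-0.1 -0.1  0.2] world [622. 125. 167.]
[ 0.1 -2.7  9.8] [ 2.1 -0.1  0.2] world [622. 129. 163.]
[ 0.1 -1.7 15.5] [ 4.3 -0.1  0.2] world [623. 133. 159.]
[ 0.1 -0.9 21.2] [ 6.6 -0.1  0.2] world [623. 137. 155.]
[ 0.1 -0.4 26.9] [ 8.8 -0.1  0.2] world [623. 141. 151.]
[ 0.1 -0.2 32.7] [11.  -0.1  0.2] world [624. 145. 147.]
[ 0.1 -0.3 38.5] [13.3 -0.1  0.2] world [624. 149. 142.]
[ 0.  -0.7 44.2] [15.5 -0.1  0.2] world [624. 152. 137.]
[ 0.  -1.4 49.9] [17.7 -0.1  0.2] world [625. 155. 132.]
```

>>> step_arm([
  {"x": 2,"y": 0,"z": 3,"rx": 1,"ry": 0,"rz": 0,"claw": 1},
  {"x": 2,"y": 0,"z": 6,"rx": 2,"ry": 0,"rz": 0,"claw": 1},
  {"x": 2,"y": 1,"z": 9,"rx": 3.5,"ry": 0,"rz": 0,"claw": 1},
  {"x": 2,"y": 1,"z": 12,"rx": 4.5,"ry": 0,"rz": 0,"claw": 1},
  {"x": 2,"y": 1,"z": 15,"rx": 6,"ry": 0,"rz": 0,"claw": 1},
  {"x": 2,"y": 1,"z": 17,"rx": 6.7,"ry": 0,"rz": 0,"claw": 1},
])

```text
clock: 15.92
position: [622.9, 137.0, 162.4]
orientation: [148.7, 0.3, 174.7]
ft_force: [-4.0, -3.7, 12.5]
opening: -0.002
```

```bash
python3 - <<'E'
from h import *
s=arm.sense();print(s['position'],s['ft_force'],s['torque'])
for q in(.15,.2,.25,.3): rel(*pose(q))
E
```

```text
[622.90705631 137.03245288 162.41178103] [-4.04589754 -3.67399823 12.51764085] [0.58183108 0.44172155 0.29387254]
[ 0.1 -4.8  0.8] [-2.2  0.2  0.2] world [623. 133. 159.]
[ 0.1 -3.4  6.4] [0.  0.2 0.2] world [623. 137. 155.]
[ 0.1 -2.2 12. ] [2.3 0.2 0.2] world [623. 141. 151.]
[ 0.1 -1.4 17.7] [4.5 0.2 0.2] world [624. 145. 147.]
```

>>> step_arm([
  {"x": 1.5,"y": 0,"z": 4,"rx": 1.5,"ry": 0,"rz": 0,"claw": 1},
  {"x": 1.5,"y": 0,"z": 8,"rx": 3,"ry": 0,"rz": 0,"claw": 1},
  {"x": 1.5,"y": 0.5,"z": 12,"rx": 4.5,"ry": 0,"rz": 0,"claw": 1},
  {"x": 1.5,"y": 1,"z": 16,"rx": 6,"ry": 0,"rz": 0,"claw": 1},
  {"x": 1.5,"y": 1,"z": 20,"rx": 7.7,"ry": 0,"rz": 0,"claw": 1},
  {"x": 1.5,"y": 1.5,"z": 24,"rx": 9.2,"ry": 0,"rz": 0,"claw": 1},
  {"x": 1.5,"y": 1.5,"z": 28,"rx": 11,"ry": 0,"rz": 0,"claw": 1},
])

```text
clock: 16.5
position: [624.6, 153.9, 140.9]
orientation: [159.6, 0.5, 174.6]
ft_force: [-1.6, 1.1, 15.5]
opening: 0.002
```

```bash
python3 - <<'E'
from h import *
s=arm.sense();print(s['position'],s['ft_force'])
for q in(.35,.4,.45,.5,.6,.7): rel(*pose(q))
E
```

```text
[624.63682723 153.85670713 140.9144855 ] [-1.60741259  1.12624912 15.51027036]
[ 0.2 -4.7 -2.8] [-4.1  0.4  0.2] world [624. 149. 142.]
[ 0.2 -3.3  2.8] [-1.9  0.5  0.2] world [624. 152. 137.]
[ 0.3 -2.3  8.4] [0.3 0.5 0.2] world [625. 155. 132.]
[ 0.3 -1.5 14.1] [2.6 0.5 0.2] world [625. 157. 127.]
[ 0.4 -0.8 25.6] [7.  0.5 0.2] world [625. 162. 117.]
[ 0.5 -1.2 37.1] [11.5  0.5  0.2] world [626. 166. 106.]
```

>>> step_arm([
  {"x": 0,"y": 0,"z": 4,"rx": 1.5,"ry": 0,"rz": 0,"claw": 1},
  {"x": 0,"y": 0,"z": 8,"rx": 3,"ry": 0,"rz": 0,"claw": 1},
  {"x": 0,"y": 0,"z": 12,"rx": 4.5,"ry": 0,"rz": 0,"claw": 1},
  {"x": 0,"y": 0,"z": 16,"rx": 6,"ry": 0,"rz": 0,"claw": 1},
  {"x": 0,"y": 0,"z": 20,"rx": 7.7,"ry": 0,"rz": 0,"claw": 1},
  {"x": 0,"y": 0,"z": 24,"rx": 9.2,"ry": 0,"rz": 0,"claw": 1},
  {"x": 0,"y": 0,"z": 28,"rx": 11,"ry": 0,"rz": 0,"claw": 1},
])

```text
clock: 17.08
position: [625.7, 164.1, 113.8]
orientation: [170.5, 0.5, 174.6]
ft_force: [1.5, 4.2, 10.9]
opening: 0.003
```

```bash
python3 - <<'E'
from h import *
s=arm.sense();print(s['position'],s['ft_force'])
for q in(.55,.6,.65,.7,.75,.8,.85,.9): rel(*pose(q))
E
```

```text
[625.66451259 164.10216173 113.80510271] [ 1.47291212  4.18904881 10.87664862]
[ 0.2 -2.9 -8.7] [-6.2  0.5  0.1] world [625. 160. 122.]
[ 0.2 -1.6 -3.1] [-3.9  0.5  0.1] world [625. 162. 117.]
[ 0.3 -0.5  2.5] [-1.7  0.5  0.1] world [625. 164. 111.]
[0.3 0.2 8.3] [0.5 0.5 0.1] world [626. 166. 106.]
[ 0.4  0.7 14. ] [2.8 0.5 0.1] world [626. 167. 100.]
[ 0.4  0.8 19.8] [5.  0.5 0.1] world [626. 168.  94.]
[ 0.5  0.7 25.5] [7.2 0.5 0.1] world [626. 169.  89.]
[ 0.5  0.3 31.3] [9.5 0.5 0.1] world [626. 170.  83.]
```

>>> step_arm([
  {"x": 0,"y": 0,"z": 4,"rx": 1.5,"ry": 0,"rz": 0,"claw": 1},
  {"x": 0,"y": 0,"z": 8,"rx": 3,"ry": 0,"rz": 0,"claw": 1},
  {"x": 0,"y": 0,"z": 12,"rx": 4.5,"ry": 0,"rz": 0,"claw": 1},
  {"x": 0,"y": 0,"z": 14,"rx": 5.5,"ry": 0,"rz": 0,"claw": 1},
  {"x": 0,"y": 0,"z": 16,"rx": 6.5,"ry": 0,"rz": 0,"claw": 1},
  {"x": 0,"y": 0,"z": 16,"rx": 6.5,"ry": 0,"rz": 0,"claw": 1},
])

```text
clock: 17.58
position: [621.6, 165.2, 92.6]
orientation: [177.3, -0.1, 174.7]
ft_force: [-0.4, -0.2, -0.3]
opening: 0.002
```

```bash
python3 - <<'E'
from h import *
s=arm.sense();print(s['position'],s['ft_force'])
for q in(.7,.75,.8,.85,.9): rel(*pose(q))
E
```

```text
[621.56920121 165.24382304  92.55422864] [-0.36549718 -0.19159646 -0.33485179]
[ -3.9   1.4 -13.1] [-6.2 -0.1  0.1] world [626. 166. 106.]
[-3.9  2.6 -7.4] [-4.  -0.1  0.1] world [626. 167. 100.]
[-4.   3.4 -1.7] [-1.7 -0.1  0.1] world [626. 168.  94.]
[-4.  4.  4.] [ 0.5 -0.1  0.1] world [626. 169.  89.]
[-4.   4.2  9.8] [ 2.7 -0.1  0.1] world [626. 170.  83.]
```

The force dropped to zero past dead centre, so the handle appears to have snapped locked. I'll lift off and check.

>>> step_arm([
  {"x": 0,"y": 0,"z": -25,"rx": 0,"ry": 0,"rz": 0,"claw": 1},
  {"x": 0,"y": 0,"z": -60,"rx": 0,"ry": 0,"rz": 0,"claw": 1},
  {"x": 0,"y": 0,"z": -100,"rx": 2.7,"ry": 0,"rz": 0,"claw": 1},
  {"x": 0,"y": 0,"z": -100,"rx": 2.7,"ry": 0,"rz": 0,"claw": 1},
  {"x": 0,"y": 0,"z": -100,"rx": 2.7,"ry": 0,"rz": 0,"claw": 1},
])

```text
clock: 18.0
position: [623.5, 160.0, 196.6]
orientation: [179.8, 0.3, 174.6]
ft_force: [-0.5, -0.1, -1.1]
opening: -0.001
```

```bash
python3 - <<'E'
from h import *
s=snap('wrist','w7.png');a=snap('scene','a3.png')
i=cv2.resize(a['img'][200:310,230:410],(800,489),interpolation=cv2.INTER_CUBIC);cv2.imwrite('pics/a3v.png',i)
h=cv2.cvtColor(s['img'],cv2.COLOR_BGR2HSV)
for lo,hi in(((105,120,60),(130,255,255)),((0,200,120),(4,255,255))):
    m=cv2.inRange(h,lo,hi);k,l,st,ce=cv2.connectedComponentsWithStats(m);print([(st[j].tolist(),ce[j].round(0)) for j in range(1,k) if st[j,4]>100])
print('tab',proj(s,W(0,245,62)),'locked tip',proj(s,W(0,170,83)),proj(s,W(0,145,83)))
rel(W(0,245,72),Ro.from_euler('xyz',[180,0,174.56],degrees=True))
E
```

```text
[([236, 188, 85, 29, 2375], array([278., 202.]))]
[([321, 180, 101, 35, 2217], array([381., 197.]))]
tab (np.float64(400.5590663472277), np.float64(198.13049321934173)) locked tip (np.float64(321.21332756402546), np.float64(204.70335006253714)) (np.float64(291.70947842471895), np.float64(204.6922910897692))
[ -4.2 110.2 120.3] [ 0.1 -0.1  0.1] world [635. 269.  72.]
```

View pics/a3v.png

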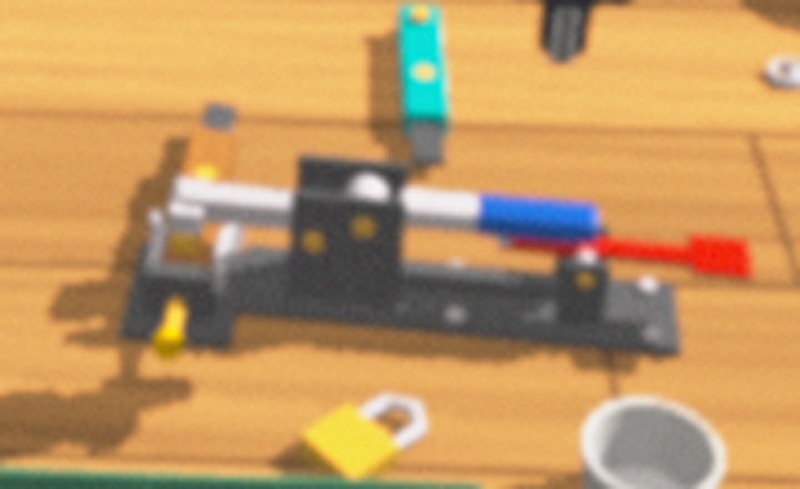

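The blue handle is level at crop (540,215), the jaw is down on the blank, and the red tab is at (720,255). The clamp is locked. Now the release.

>>> step_arm([
  {"x": -3,"y": 40,"z": 0,"rx": 0,"ry": 0,"rz": 0,"claw": 1},
  {"x": -3,"y": 80,"z": 0,"rx": 0,"ry": 0,"rz": 0,"claw": 1},
  {"x": -4,"y": 110,"z": 20,"rx": 0,"ry": 0,"rz": 0,"claw": 1},
  {"x": -4,"y": 110,"z": 55,"rx": 0,"ry": 0,"rz": 0,"claw": 1},
  {"x": -4,"y": 110,"z": 90,"rx": 0,"ry": 0,"rz": 0,"claw": 1},
  {"x": -4,"y": 110,"z": 118,"rx": 0,"ry": 0,"rz": 0,"claw": 1},
  {"x": -4,"y": 110,"z": 118,"rx": 0,"ry": 0,"rz": 0,"claw": 1},
  {"x": -4,"y": 110,"z": 118,"rx": 0,"ry": 0,"rz": 0,"claw": 1},
])

```text
clock: 18.77
position: [633.7, 268.3, 71.7]
orientation: [-180.0, -0.4, 174.6]
ft_force: [-0.2, 0.5, 0.2]
opening: -0.001
```

```bash
python3 - <<'E'
from h import *
s=arm.sense();print(s['position'],s['ft_force'])
rel(W(0,245,62),Ro.from_euler('xyz',[180,0,174.56],degrees=True))
E
```

```text
[633.65885427 268.27310484  71.72439509] [-0.15818497  0.48688969  0.2047874 ]
[-1.8  1.   9.7] [-0.  -0.4  0. ] world [635. 269.  62.]
```

>>> step_arm([
  {"x": -1,"y": 0,"z": 6,"rx": 0,"ry": 0,"rz": 0,"claw": 1},
  {"x": -1,"y": 0,"z": 11,"rx": 0,"ry": 0,"rz": 0,"claw": 1},
  {"x": -1,"y": 0,"z": 16,"rx": 0,"ry": 0,"rz": 0,"claw": 1},
  {"x": -1,"y": 0,"z": 21,"rx": 0,"ry": 0,"rz": 0,"claw": 1},
  {"x": -1,"y": 0,"z": 26,"rx": 0,"ry": 0,"rz": 0,"claw": 1},
  {"x": -1,"y": -1,"z": 31,"rx": 0,"ry": 0,"rz": 0,"claw": 1},
  {"x": -1,"y": -1,"z": 34,"rx": 0,"ry": 0,"rz": 0,"claw": 1},
])

```text
clock: 19.35
position: [638.4, 268.8, 42.4]
orientation: [179.8, 0.2, 174.6]
ft_force: [3.0, 2.9, 3.5]
opening: 0.003
```

```bash
python3 - <<'E'
from h import *
s=arm.sense();print(s['position'],s['ft_force'])
w=arm.snapshot('top')
h=cv2.cvtColor(w['img'],cv2.COLOR_BGR2HSV);m=cv2.inRange(h,(105,120,60),(130,255,255));k,l,st,ce=cv2.connectedComponentsWithStats(m);print([(st[j].tolist(),ce[j].round(0)) for j in range(1,k) if st[j,4]>40])
E
```

```text
[638.37331192 268.8467886   42.42135185] [2.96367964 2.89519676 3.49240504]
[([94, 99, 38, 22, 374], array([111., 109.])), ([101, 111, 48, 42, 1021], array([125., 133.])), ([228, 190, 22, 11, 155], array([239., 195.]))]
```

>>> step_arm([
  {"x": 1,"y": -1,"z": 3,"rx": 0,"ry": 0,"rz": 0,"claw": 1},
  {"x": 1,"y": -1,"z": 6,"rx": 0,"ry": 0,"rz": 0,"claw": 1},
  {"x": 1,"y": -2,"z": 9,"rx": 0,"ry": 0,"rz": 0,"claw": 1},
  {"x": 1,"y": -2,"z": 12,"rx": 0,"ry": 0,"rz": 0,"claw": 1},
  {"x": 1,"y": -2,"z": 12,"rx": 0,"ry": 0,"rz": 0,"claw": 1},
])

```text
clock: 19.82
position: [635.4, 265.4, 28.4]
orientation: [180.0, -0.1, 174.6]
ft_force: [2.2, 0.2, 2.5]
opening: 0.001
```

```bash
python3 - <<'E'
from h import *
s=arm.sense();print(s['position'],s['ft_force'])
w=arm.snapshot('top')
h=cv2.cvtColor(w['img'],cv2.COLOR_BGR2HSV);m=cv2.inRange(h,(105,120,60),(130,255,255));k,l,st,ce=cv2.connectedComponentsWithStats(m);print([(st[j].tolist(),ce[j].round(0)) for j in range(1,k) if st[j,4]>40])
E
```

```text
[635.380537   265.44017279  28.35483877] [2.17499317 0.2433704  2.52780161]
[([94, 99, 38, 22, 374], array([111., 109.])), ([101, 111, 48, 42, 1022], array([125., 133.])), ([241, 186, 17, 13, 117], array([249., 192.]))]
```

The handle is open again: its blue blob is back at the original (249,192). I'll retreat straight up.

>>> step_arm([
  {"x": 0,"y": 0,"z": -12,"rx": 0,"ry": 0,"rz": 0,"claw": 1},
  {"x": 0,"y": 2,"z": -30,"rx": 0,"ry": 0,"rz": 0,"claw": 1},
  {"x": 0,"y": 20,"z": -60,"rx": 0,"ry": 0,"rz": 0,"claw": 1},
  {"x": 0,"y": 40,"z": -95,"rx": 0,"ry": 0,"rz": 0,"claw": 1},
  {"x": 0,"y": 60,"z": -130,"rx": 0,"ry": 0,"rz": 0,"claw": 1},
  {"x": 0,"y": 90,"z": -160,"rx": 0,"ry": 0,"rz": 0,"claw": 1},
  {"x": 0,"y": 110,"z": -190,"rx": 0,"ry": 0,"rz": 0,"claw": 1},
  {"x": 0,"y": 110,"z": -190,"rx": 0,"ry": 0,"rz": 0,"claw": 1},
])

```text
clock: 20.53
position: [648.0, 379.8, 228.9]
orientation: [179.6, 0.6, 174.8]
ft_force: [0.8, 0.8, 1.8]
opening: -0.0
```

>>> step_arm([
  {"x": 0,"y": 0,"z": 0,"rx": 0,"ry": 0,"rz": 0,"claw": 1},
  {"x": 0,"y": 0,"z": 0,"rx": 0,"ry": 0,"rz": 0,"claw": 1},
  {"x": 0,"y": 0,"z": 0,"rx": 0,"ry": 0,"rz": 0,"claw": 1},
])

```text
clock: 20.78
position: [645.0, 374.1, 217.1]
orientation: [-180.0, -0.3, 174.6]
ft_force: [0.1, -0.2, -0.7]
opening: 0.0
```

```bash
python3 - <<'E'
from h import *
a=snap('scene','a4.png');b=snap('top','b4.png')
A=cv2.resize(a['img'][200:310,230:410],(800,489),interpolation=cv2.INTER_CUBIC)[:,:400]
B=cv2.resize(b['img'][155:265,190:340],(667,489),interpolation=cv2.INTER_CUBIC)[:,267:]
cv2.imwrite('pics/a4v.png',np.hstack([A,B])); print(arm.sense()['position'],arm.sense()['ft_force'])
E
```

```text
[645.38125779 374.09848346 217.32152164] [ 0.18137236  0.1300239  -0.54098668]
```

View pics/a4v.png

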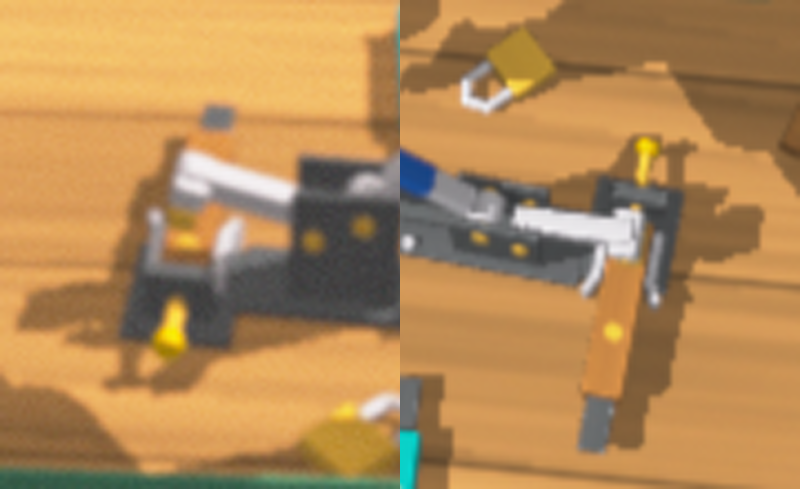

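```bash
python3 -c "
from cell import arm
print(arm.job_done())"
```

```text
the job is handed in; nothing more can be done
None
```

The job is handed in at about 21 s of the 67 s allowed. No verdict is reported, so these are my own checks.

- **Blank:** I picked the wooden handle at top pixel (378,252), because its end rivet cast its own shadow. The other wooden handle's rivets were flush.
- **Stop:** I felt the screw about 52 mm along from where the blank was laid down. The highest force reading was 9.3 N, then I held about 7 N for roughly a second before letting go.
- **Blue handle:** I pressed it along its arc with shut fingers, with readings up to about 16 N. It went over centre, and a picture showed it level with the jaw down on the blank.
- **Release lever:** I pressed the red tab with readings of about 5 N, and the clamp sprang open by itself.

The final pictures show the jaw open and the blank straight in the bed against the stop. The blue handle is back in its starting position, and the arm is well clear.

The rivet looks home in the last scene view, but I did not measure how far it went in. A small sideways force of about 4–6 N showed early in the handle press and faded as it went down. I saw nothing else moved, but I did not check the other bench items one by one.

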